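# Complete the half-loaded battery holders

## Task

Each of the four two-cell battery holders on the desk is one AA cell short. Fill every empty bay with one of the loose AA cells, never mixing makes in a holder (black-and-blue with black-and-blue, grey-and-green with grey-and-green) and with the right polarity: positive end at the red cross, pointing the same way as the cell already there. Each cell must lie right down in its bay and be let go.

Things in the scene. Friction and masses are not known exactly. Their poses are not given: they have to be found in the camera images.
- black_cell_1_mid (a point): middle of a loose black AA cell with a blue band: cylinder 14.5 mm in diameter, 50 mm long, 23 g, lying on the desk, axis 7 mm up; it can roll. Its y axis runs along the cell, -y to the positive end (the blue end, with the small nub). The two black cells are interchangeable.
- black_cell_2_mid (a point): middle of a loose black AA cell with a blue band: cylinder 14.5 mm in diameter, 50 mm long, 23 g, lying on the desk, axis 7 mm up; it can roll. Its y axis runs along the cell, -y to the positive end (the blue end, with the small nub). The two black cells are interchangeable.
- grey_cell_1_mid (a point): middle of a loose light grey AA cell with a dark green band: cylinder 14.5 mm in diameter, 50 mm long, 23 g, lying on the desk, axis 7 mm up; it can roll. Its y axis runs along the cell, -y to the positive end (the green end, with the small nub). The two grey cells are interchangeable.
- grey_cell_2_mid (a point): middle of a loose light grey AA cell with a dark green band: cylinder 14.5 mm in diameter, 50 mm long, 23 g, lying on the desk, axis 7 mm up; it can roll. Its y axis runs along the cell, -y to the positive end (the green end, with the small nub). The two grey cells are interchangeable.
- holder_black_1: grey in-line holder for two AA cells, 126x23x14 mm, fixed. Origin: centre of underside; x along it, z up; positive ends point to +x (red cross on bay floor). Bay at x = +31 mm empty; in that at -31 mm a fixed black/blue cell. All four holders are alike: bays 59 mm long and 16 mm wide, floor 2.5 mm up; a seated cell's axis is 9.8 mm up.
- holder_black_2: grey in-line holder for two AA cells, 126x23x14 mm, fixed. Origin: centre of underside; x along it, z up; positive ends point to +x (red cross on bay floor). Bay at x = -31 mm empty; in that at +31 mm a fixed black/blue cell. In all: end walls 14 mm high, wall between bays 8.5 mm; end clips (14 mm high, outer 9 mm of a bay) flare and guide the cell; middle 41 mm open to the sides for fingers.
- holder_grey_1: grey in-line holder for two AA cells, 126x23x14 mm, fixed. Origin: centre of underside; x along it, z up; positive ends point to +x (red cross on bay floor). Bay at x = +31 mm empty; in that at -31 mm a fixed grey/green cell. In each bay: flat contact at the +x end; coil spring at the -x end that gives no resistance.
- holder_grey_2: grey in-line holder for two AA cells, 126x23x14 mm, fixed. Origin: centre of underside; x along it, z up; positive ends point to +x (red cross on bay floor). Bay at x = -31 mm empty; in that at +31 mm a fixed grey/green cell. Fixed nearby (m): meter 0.10 high at x>0.43, y>0.18; open chassis 0.05 high at x<0.44, |y|<0.17; lamp shade from z=0.43 up at x>0.56, y -0.30 to -0.17.

How it is judged:
By the outcome, as a careful person would: the job done as asked, in the order asked, and still so for the second after the job is handed in, with the robot touching nothing.
It also fails if it takes over 99 s, if anything falls off the work surface, if the arm or the gripper's body presses on something with over 40 N, if the wrist force passes 120 N, or if a joint passes its speed limit or range.

## Robot

A 6-joint arm with a two-finger parallel gripper is mounted at the origin on a cart in front of the work surface, level with it; the furniture and walls round the work are solid. World frame = base frame: x ahead of the robot, y to its left, z up, the work surface at z = 0. Lengths are in m, angles in rad, forces in N, time in s.
With the tool pointing down it reaches from about 0.35 to 0.975 m from the base axis. Payload 4.9 kg.
Tool frame: the origin (TCP) lies on the centre line of the jaws, within the pads' length; the fingertips stand manip.tip_reach ahead of it and the grasp point (between the pads) is the TCP (manip.tip_reach is the distance from the TCP to the fingertips, in m); z points along the fingers, y is the line along which they close (so a half turn about z gives the same grasp; the last joint's range is limited). The gripper opens to 85 mm and grips with 20 to 120 N. Pads are 22 mm wide; open, the fingers measure 114 mm over their backs; the gripper's body (76 mm by 85 mm) begins 54 mm behind the grasp point. The pads swing forward as they close: fully open they stand 13 mm farther back than shut.
Start: joints at [1.024, 0.053, 1.613, -0, 1.476, -0.119], TCP at [0.259, 0.569, 0.25] pointing down, gripper open.
Joint ranges: [-3.01, 3.01], [-1.01, 2.22], [0.06, 2.58], [-1.02, 4.17], [0.09, 2.62], [-3.14, 3.14]. Speed limits (rad/s): [2.57, 2.57, 3.14, 3.14, 3.14, 3.14].

## Interface

Orientations are given as a unit quaternion [w, x, y, z].
In Python, from plant import manip gives the robot as it stands. The module is installed in compiled form; this text tells all that it offers.
- The arm moves only by the tool move_arm, never from a script. Its argument "rows" is a list of rows, each a list of 7 numbers: the shift along the tool's x, y, z in cm, then the turn, a rotation vector about the tool's x, y, z in degrees, then the opening, from -1 (shut) to 1 (fully open). In form: [[tx, ty, tz, ax, ay, az, jaw], ...]. A call has 1 to 20 rows; each row shifts and turns the commanded pose from where the row before left it, along the tool's axes as they then stand; what a row does not reach is not made up. A row lasts 1/12 s, in which the tool goes at most 41.7 mm and 7.16 degrees, less where a joint would pass 70% of its speed; a pose out of reach is approached as far as the arm can. A call is refused whole if a number of a shift passes 4.17 or a number of a turn 7.16, either way. A call with a gripper value outside its range is refused whole. The fingers move at their own pace and stop on an object; the grip force is fixed at half the most. Time passes only in rows, so rows that do not move let the fingers close. It gives the time, the measured TCP pose, the force, the opening and the grip force at its end, in the units of the state.
- manip.state(): the state, without advancing time (a new reading comes with each control period).
- manip.grab_frame(name): name is "side" or "top" or "wrist"; returns a dict with "img" (420x560x3 uint8, blue, green, red), "mtx" (3x3 intrinsics, pixels), "R" (3x3) and "t" (3): a world point X has camera coordinates R X + t. Camera axes: x right, y down, z forward; pixel columns grow to the right and rows downward; lengths in m; the calibration is good to about 2 mm. A picture is of the moment at which its call begins. There is no depth.
- manip.job_done(): hands the job in; it is judged then, once.
The state is a dict: "time": time; "joint_pos": joint angles; "joint_vel": joint speeds; "joint_efforts": joint torques, N m; "tool_pos": TCP position; "tool_rot": TCP orientation; "contact_force": force on the tool from outside, world axes, zero at the start; "ft_torque": the same for the moment, N m; "gripper_width": opening from 0.0 (shut) to 1.0 (fully open); "grasp_force": force on a finger pad.
Only numpy, scipy, OpenCV 4.12 (cv2) and the standard library are available. Lean on these libraries where they do the work, as an engineer would, in place of code of your own. Each camera call takes 0.05 s, during which the arm holds its last target. There are 200 camera calls.

## Working session

There is one attempt and no reset: what is moved stays moved. The work goes in short steps, Python scripts to look and compute and a tool call to move; the robot and the scene stay as the last step left them, time stands still between calls to the robot, and variables do not carry over. Pictures are saved under pics/ and viewed, at most 14 in all, crops included, and the job is handed in when it is done.

Besides the shell and the picture viewer there is one more tool, called as name([rows], argument=value, ...), one row to a line, values as JSON. move_arm: Moves the arm, as the interface text tells. Its arguments: {"type":"object","properties":{"rows":{"type":"array","items":{"type":"array","items":{"type":"number"}}}},"required":["rows"]}

```bash
mkdir -p pics; python3 - <<'E'
from plant import manip
import cv2,numpy as np,pickle
s=manip.state()
for k,v in s.items(): print(k,np.round(v,4))
print(manip.tip_reach)
for n in ["top","side","wrist"]:
    f=manip.grab_frame(n); cv2.imwrite(f"pics/{n}0.png",f["img"]); pickle.dump(f,open(f"{n}0.pkl","wb"))
    print(n,np.round(f["mtx"],1).tolist(),np.round(f["R"],3).tolist(),np.round(f["t"],3), "cam at",np.round(-f["R"].T@f["t"],3))
E
```

```text
time 0.0
joint_pos [ 1.024   0.0533  1.6143 -0.      1.476  -0.119 ]
joint_vel [-0.0001  0.0004 -0.0006 -0.0013 -0.0002 -0.0014]
joint_efforts [ 2.00000e-03 -3.93693e+01 -3.70174e+01 -1.00000e-04  7.30000e-03
  0.00000e+00]
tool_pos [0.259  0.5682 0.2491]
tool_rot [-3.000e-04  2.123e-01  9.772e-01 -1.000e-03]
contact_force [ 1.0329  1.2146 -0.2232]
ft_torque [ 0.0212 -0.0038  0.0316]
grasp_force 0.0
gripper_width 0.9989
0.019
top [[496.2, 0.0, 275.0], [0.0, 496.2, 205.0], [0.0, 0.0, 1.0]] [[0.012, -1.0, -0.0], [-0.98, -0.012, -0.199], [0.199, 0.003, -0.98]] [-0.049  0.466  0.969] cam at [ 0.264 -0.046  1.043]
side [[406.1, 0.0, 281.1], [0.0, 406.1, 214.7], [0.0, 0.0, 1.0]] [[0.943, -0.333, -0.007], [-0.148, -0.401, -0.904], [0.298, 0.853, -0.428]] [-0.444  0.092  0.802] cam at [ 0.193 -0.795  0.424]
wrist [[300.5, 0.0, 279.3], [0.0, 300.5, 209.0], [0.0, 0.0, 1.0]] [[0.415, 0.91, -0.002], [0.865, -0.394, 0.309], [0.281, -0.13, -0.951]] [-0.624 -0.039  0.382] cam at [0.186 0.602 0.374]
```

View pics/top0.png

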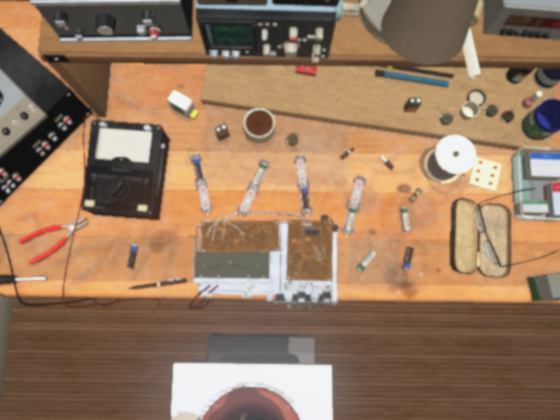

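View pics/side0.png

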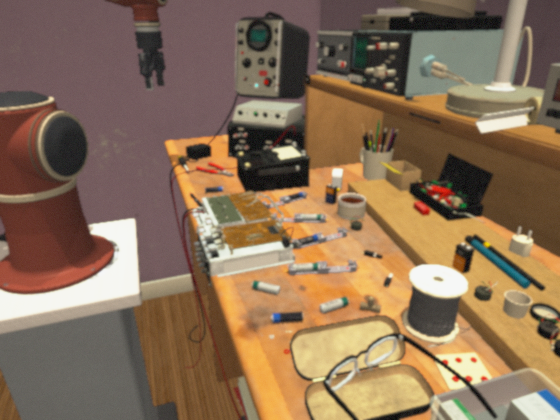

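The top view shows four holders near (202,183), (254,187), (303,185) and (355,205). The loose cells are black at (132,257) and (408,257), and grey at (367,260) and (406,218). I'll zoom in on both areas.

```bash
python3 - <<'E'
import cv2
im=cv2.imread("pics/top0.png")
c=im[145:245,180:380]; cv2.imwrite("pics/c1.png",cv2.resize(c,None,fx=4,fy=4,interpolation=cv2.INTER_CUBIC))
a=im[200:280,340:430]; b=im[235:280,110:160]
a=cv2.resize(a,None,fx=5,fy=5,interpolation=cv2.INTER_CUBIC); b=cv2.resize(b,None,fx=6,fy=6,interpolation=cv2.INTER_CUBIC)
import numpy as np
o=np.zeros((400,760,3),np.uint8); o[:,:450]=a; o[:270,455:755]=b
cv2.imwrite("pics/c2.png",o)
E
```

```text
(no output)
```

View pics/c1.png

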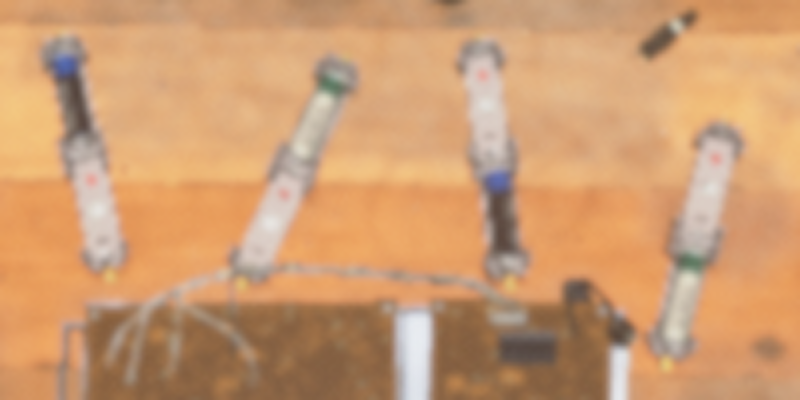

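View pics/c2.png

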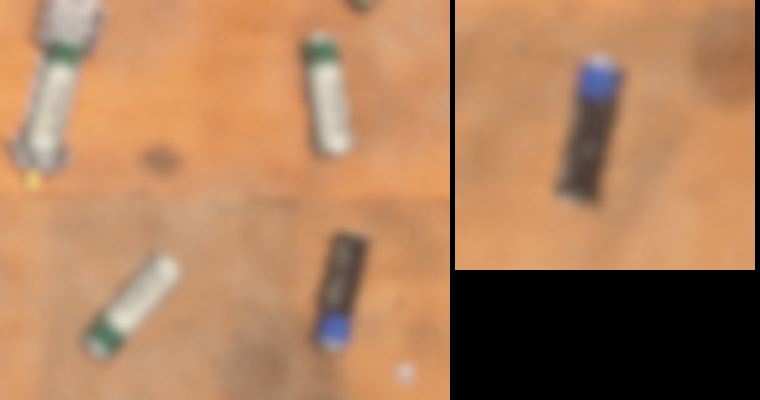

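```bash
cat > h.py <<'E'
from plant import manip
import numpy as np, cv2, pickle
from scipy.spatial.transform import Rotation as Ro
def pix2w(f,u,v,z):
    d=f["R"].T@np.linalg.inv(f["mtx"])@[u,v,1.]; c=-f["R"].T@f["t"]
    return c+d*(z-c[2])/d[2]
def w2pix(f,X):
    p=f["mtx"]@(f["R"]@np.array(X)+f["t"]); return p[:2]/p[2]
def tool():
    s=manip.state(); q=s["tool_rot"]; return s,Ro.from_quat([q[1],q[2],q[3],q[0]])
def yawof(R):  # world angle (deg) of tool x axis
    x=R.as_matrix()[:,0]; return np.degrees(np.arctan2(x[1],x[0]))
def go(p,yaw=None):
    "prints shift (tool axes, cm) to p, turn about tool z to make tool x point at yaw (mod 180)"
    s,R=tool(); d=R.inv().apply(np.array(p)-s["tool_pos"])*100
    print("t",round(s["time"],2),"pos",np.round(s["tool_pos"],4),"yaw",round(yawof(R),1),"j6",round(np.degrees(s["joint_pos"][5])))
    print("shift cm",np.round(d,2))
    if yaw is not None:
        a=-(yaw-yawof(R)); print("turn z options",[round((a+180*k+360)%720-360,1) for k in range(-1,3)])
    T=R.inv().as_matrix()@np.diag([1,-1,-1]); 
    # tilt error (rotvec in tool axes to point straight down)
    z=R.inv().apply([0,0,-1]); print("tilt fix deg",np.round(np.degrees(np.cross([0,0,1],z)),2))
E
python3 - <<'E'
from h import *
f=pickle.load(open("top0.pkl","rb"))
c1=lambda x,y:(x/4+180-.4,y/4+145-.4)
H={"b2":((62,40),(104,268),-1),"g2":((337,62),(250,275),-1),"b1":((481,45),(507,273),1),"g1":((719,128),(670,352),1)}
for n,(a,b,s) in H.items():
    A=pix2w(f,*c1(*a),.014);B=pix2w(f,*c1(*b),.014); m=(A+B)/2;d=(A-B)[:2];L=np.linalg.norm(d);d/=L
    print(n,np.round(m,3),"L",round(L,3),"yaw",round(np.degrees(np.arctan2(d[1],d[0])),1),"bay",np.round(m[:2]+s*.031*d,3))
k=lambda x,y:(x/5+340-.4,y/5+200-.4)
l=lambda x,y:((x-455)/6+110-.4,y/6+235-.4)
C={"gA":(k(320,38),k(340,152)),"gB":(k(97,350),k(170,260)),"bR":(k(332,345),k(350,237)),"bL":(l(601,62),l(578,198))}
for n,(a,b) in C.items():
    A=pix2w(f,*a,.008);B=pix2w(f,*b,.008); m=(A+B)/2;d=(A-B)[:2];L=np.linalg.norm(d)
    print(n,np.round(m,3),"L",round(L,3),"yaw+",round(np.degrees(np.arctan2(d[1],d[0])),1))
s=manip.state()
w=pickle.load(open("wrist0.pkl","rb")); s,R=tool()
c=-w["R"].T@w["t"]; print("cam in tool",np.round(R.inv().apply(c-s["tool_pos"]),4), np.round(R.inv().apply(w["R"][2]),3))
E
```

```text
b2 [0.52  0.117 0.014] L 0.128 yaw 12.5 bay [0.49 0.11]
g2 [0.513 0.004 0.014] L 0.125 yaw -20.5 bay [0.484 0.015]
b1 [ 0.52  -0.102  0.014] L 0.126 yaw 6.4 bay [ 0.551 -0.099]
g1 [ 0.477 -0.209  0.014] L 0.125 yaw -13.1 bay [ 0.507 -0.216]
gA [ 0.449 -0.32   0.008] L 0.049 yaw+ 7.5
gB [ 0.359 -0.234  0.008] L 0.049 yaw+ 140.3
bR [ 0.366 -0.321  0.008] L 0.046 yaw+ 168.3
bL [0.362 0.254 0.008] L 0.048 yaw+ -5.7
cam in tool [ 8.070e-02 -1.000e-04 -1.243e-01] [-0.31  -0.001  0.951]
```

The holders all have +x pointing away from the robot, so every seated cell needs its positive end far. I'll start with the left black cell.

```bash
python3 -c "
from h import *
go([.362,.254,.15],174.3)"
```

```text
t 0.15 pos [0.2591 0.5683 0.2493] yaw 155.5 j6 -7
shift cm [-22.41 -24.31   9.97]
turn z options [np.float64(-198.8), np.float64(-18.8), np.float64(161.2), np.float64(341.2)]
tilt fix deg [-0.09 -0.01  0.  ]
```

move_arm([
  [-2.8,-3.04,1.25,0,0,0,0],
  [-2.8,-3.04,1.25,0,0,0,0],
  [-2.8,-3.04,1.25,0,0,0,0],
  [-2.8,-3.04,1.25,0,0,0,0],
  [-2.8,-3.04,1.25,0,0,0,0],
  [-2.8,-3.04,1.25,0,0,0,0],
  [-2.8,-3.04,1.25,0,0,0,0],
  [-2.8,-3.04,1.25,0,0,0,0],
  [0,0,0,0,0,-6.3,0],
  [0,0,0,0,0,-6.3,0],
  [0,0,0,0,0,-6.3,0],
  [0,0,0,0,0,0,0],
  [0,0,0,0,0,0,0],
])

```text
time: 1.23
tool_pos: [0.3585, 0.2653, 0.1536]
tool_rot: [-0.0, 0.05, 0.999, -0.0]
contact_force: [-0.4, -0.7, 0.5]
gripper_width: 0.497
grasp_force: 0.0
```

```bash
python3 - <<'E'
from h import *
go([.362,.254,.15],174.3)
print(manip.state()["gripper_width"],manip.state()["contact_force"])
f=manip.grab_frame("wrist"); pickle.dump(f,open("w1.pkl","wb")); cv2.imwrite("pics/w1.png",f["img"])
print(w2pix(f,[.362,.254,.008]))
E
```

```text
t 1.23 pos [0.3585 0.2653 0.1536] yaw 174.2 j6 -57
shift cm [-0.47 -1.09  0.36]
turn z options [np.float64(-180.1), np.float64(-0.1), np.float64(179.9), np.float64(359.9)]
tilt fix deg [-0.01 -0.02  0.  ]
0.49698325118565767 [-0.43405752 -0.7339712   0.54016988]
[267.56936206 206.37275294]
```

View pics/w1.png

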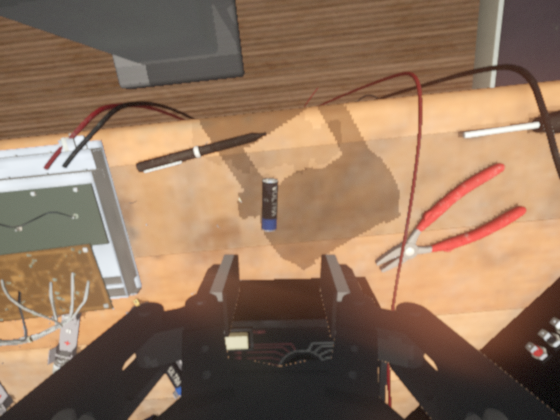

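The cell lies at (269.5,179) to (269.5,231), with the blue end at the bottom (far side) as expected. The fingertips are near (230,260) and (333,260).

```bash
cat >> h.py <<'E'
def ends(f,a,b,z=.009):
    "a = positive end pixel, b = negative end pixel"
    A=pix2w(f,*a,z);B=pix2w(f,*b,z);d=A-B
    y=np.degrees(np.arctan2(d[1],d[0])); m=(A+B)/2; print("mid",np.round(m,4),"L",round(np.linalg.norm(d),4),"yaw+",round(y,1)); return m,y
E
python3 - <<'E'
from h import *
f=pickle.load(open("w1.pkl","rb"))
# refine ends: dark/blue vs wood
im=f["img"][150:250,240:300].astype(int); m=(im[...,2]<95).astype(np.uint8)
n,l,s,c=cv2.connectedComponentsWithStats(m); 
for i in range(1,n):
    if s[i,4]>150: 
        ys,xs=np.nonzero(l==i); print(s[i]+[240,150,0,0,0],c[i]+[240,150],cv2.minAreaRect(np.c_[xs,ys].astype(np.float32)))
m,y=ends(f,(269.5,231),(269.5,178.5)); go([m[0],m[1],.022],y+180)
E
```

```text
[262 183  15  46 469] [267.90831557 207.33049041] ((28.95616340637207, 55.683563232421875), (13.657302856445312, 44.96916961669922), 2.12109637260437)
mid [0.361 0.256 0.009] L 0.0516 yaw+ -6.4
t 1.28 pos [0.3585 0.2655 0.1537] yaw 174.3 j6 -57
shift cm [-0.35 -0.92 13.17]
turn z options [np.float64(-179.4), np.float64(0.6), np.float64(180.6), np.float64(-359.4)]
tilt fix deg [-0.   -0.01  0.  ]
```

move_arm([
  [-0.35,-0.95,0,0,0,0,0],
  [0,0,3.5,0,0,0,0],
  [0,0,3.5,0,0,0,0],
  [0,0,3.2,0,0,0,0],
  [0,0,2.0,0,0,0,0],
  [0,0,0.9,0,0,0,0],
  [0,0,0,0,0,0,0],
  [0,0,0,0,0,0,0],
])

```text
time: 1.95
tool_pos: [0.3616, 0.2557, 0.0234]
tool_rot: [0.0, 0.049, 0.999, 0.0]
contact_force: [1.1, -0.3, 1.0]
gripper_width: 0.505
grasp_force: 0.0
```

```bash
python3 -c "
from h import *
go([.361,.256,.022],173.6); print(manip.state()['contact_force'])"
```

```text
t 1.95 pos [0.3616 0.2557 0.0234] yaw 174.4 j6 -59
shift cm [0.06 0.02 0.14]
turn z options [np.float64(-179.2), np.float64(0.8), np.float64(180.8), np.float64(-359.2)]
tilt fix deg [ 0.    0.02 -0.  ]
[ 1.07651847 -0.31712473  1.01527419]
```

move_arm([
  [0,0,0.1,0,0,0,-1],
  [0,0,0,0,0,0,-1],
  [0,0,0,0,0,0,-1],
  [0,0,0,0,0,0,-1],
  [0,0,0,0,0,0,-1],
  [0,0,0,0,0,0,-1],
  [0,0,0,0,0,0,-1],
  [0,0,0,0,0,0,-1],
])

```text
time: 2.62
tool_pos: [0.3626, 0.2564, 0.0237]
tool_rot: [0.002, 0.049, 0.999, 0.001]
contact_force: [-1.0, -0.2, 6.8]
gripper_width: 0.138
grasp_force: 58.9
```

move_arm([
  [0,0,-1.5,0,0,0,-1],
  [0,0,-3.5,0,0,0,-1],
  [0,0,-3.5,0,0,0,-1],
  [0,0,-3.0,0,0,0,-1],
  [0,0,0,0,0,-6,-1],
  [0,0,0,0,0,-6,-1],
  [0,0,0,0,0,-6,-1],
  [0,0,0,0,0,0,-1],
  [0,0,0,0,0,0,-1],
])

```text
time: 3.37
tool_pos: [0.3611, 0.2557, 0.137]
tool_rot: [0.0, -0.107, 0.994, 0.0]
contact_force: [0.5, 0.1, 0.6]
gripper_width: 0.136
grasp_force: 59.0
```

```bash
python3 -c "
from h import *
go([.49,.11,.12],192.5); print(manip.state()['contact_force'])"
```

```text
t 3.37 pos [0.3611 0.2557 0.137 ] yaw -167.8 j6 -77
shift cm [ -9.51 -16.97   1.7 ]
turn z options [np.float64(179.7), np.float64(359.7), np.float64(-180.3), np.float64(-0.3)]
tilt fix deg [ 0.01  0.02 -0.  ]
[0.46158721 0.10262823 0.60666642]
```

move_arm([
  [-1.9,-3.4,0,0,0,0,-1],
  [-1.9,-3.4,0,0,0,0,-1],
  [-1.9,-3.4,0,0,0,0,-1],
  [-1.9,-3.4,0,0,0,0,-1],
  [-1.9,-3.4,0.9,0,0,0,-1],
  [0,0,0,0,0,0,-1],
  [0,0,0,0,0,0,-1],
  [0,0,0,0,0,0,-1],
])

```text
time: 4.03
tool_pos: [0.49, 0.11, 0.1274]
tool_rot: [-0.001, -0.107, 0.994, 0.0]
contact_force: [-0.6, -0.6, -0.3]
gripper_width: 0.138
grasp_force: 59.0
```

```bash
python3 - <<'E'
from h import *
go([.49,.11,.12],192.5)
f=manip.grab_frame("wrist"); pickle.dump(f,open("w2.pkl","wb")); cv2.imwrite("pics/w2.png",cv2.resize(f["img"][100:400,120:440],None,fx=2,fy=2,interpolation=cv2.INTER_CUBIC))
E
```

```text
t 4.03 pos [0.49   0.11   0.1274] yaw -167.7 j6 -98
shift cm [0.   0.   0.74]
turn z options [np.float64(179.8), np.float64(359.8), np.float64(-180.2), np.float64(-0.2)]
tilt fix deg [ 0.03 -0.07  0.  ]
```

View pics/w2.png

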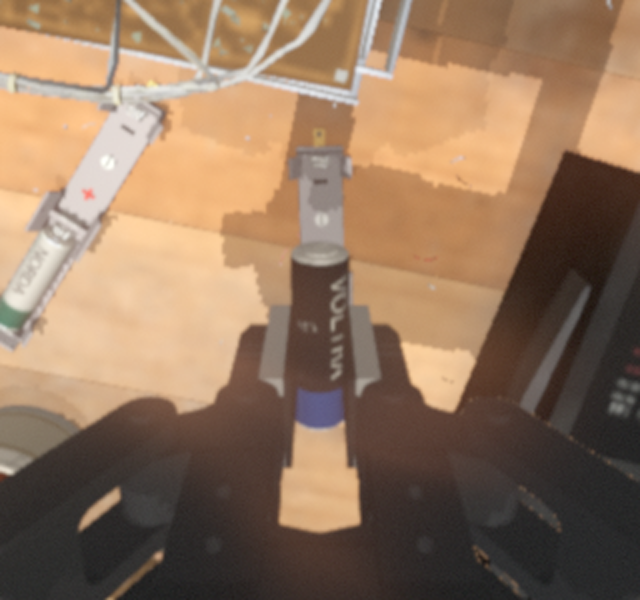

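The cell is held squarely. Its negative rim is at crop (320,243), the holder's near end at crop (320,148), and the slot and screw at column 320–321, so the lateral alignment is good. Next I'll check the offset along the bay.

```bash
cat >> h.py <<'E'
def toolxy(P):
    s,R=tool(); return np.round(R.inv().apply(np.array(P)-s["tool_pos"])*1000,1)
E
python3 - <<'E'
from h import *
f=pickle.load(open("w2.pkl","rb")); c=lambda x,y:(x/2+120-.25,y/2+100-.25)
z=manip.state()["tool_pos"][2]
print("neg rim top mm",toolxy(pix2w(f,*c(320,243),z-.0095)),"blue edge", toolxy(pix2w(f,*c(320,425),z-.0095)))
print("band edge",toolxy(pix2w(f,*c(320,388),z-.0095)))
for r in (146,150): print("holder end",toolxy(pix2w(f,*c(321,r),.014)))
print("screw",toolxy(pix2w(f,*c(321,219),.0025)),"slot",toolxy(pix2w(f,*c(320,182),.0025)))
E
```

```text
neg rim top mm [30.7  0.5  9.5] blue edge [-20.4   0.4   9.5]
band edge [-9.1  0.4  9.5]
holder end [ 33.6   0.9 113.6]
holder end [ 31.9   0.9 113.6]
screw [ -0.9   0.9 125.1] slot [ 15.7   0.5 125.1]
```

move_arm([
  [-0.1,0.03,3,0,0,0,-1],
  [0,0,3,0,0,0,-1],
  [0,0,2,0,0,0,-1],
  [0,0,0.5,0,0,0,-1],
  [0,0,0.5,0,0,0,-1],
  [0,0,0.3,0,0,0,-1],
  [0,0,0.3,0,0,0,-1],
  [0,0,0.3,0,0,0,-1],
  [0,0,0.15,0,0,0,-1],
  [0,0,0,0,0,0,-1],
])

```text
time: 4.92
tool_pos: [0.4916, 0.1105, 0.0277]
tool_rot: [0.0, -0.108, 0.994, -0.0]
contact_force: [0.7, 0.3, -0.6]
gripper_width: 0.137
grasp_force: 59.0
```

move_arm([
  [0,0,0.1,0,0,0,-1],
  [0,0,0.06,0,0,0,-1],
  [0,0,0,0,0,0,-1],
])

```text
time: 5.17
tool_pos: [0.4917, 0.1105, 0.0263]
tool_rot: [0.0, -0.108, 0.994, 0.0]
contact_force: [-1.6, 0.2, 3.6]
gripper_width: 0.136
grasp_force: 59.3
```

```bash
python3 - <<'E'
from h import *
s=manip.state(); print(s["contact_force"],s["tool_pos"],s["ft_torque"])
f=manip.grab_frame("wrist"); cv2.imwrite("pics/w3.png",cv2.resize(f["img"][100:400,120:440],None,fx=2,fy=2,interpolation=cv2.INTER_CUBIC))
E
```

```text
[-1.61866303  0.20285043  3.57159231] [0.49174222 0.11052799 0.02630738] [ 0.02960768  0.14001347 -0.03961235]
```

View pics/w3.png

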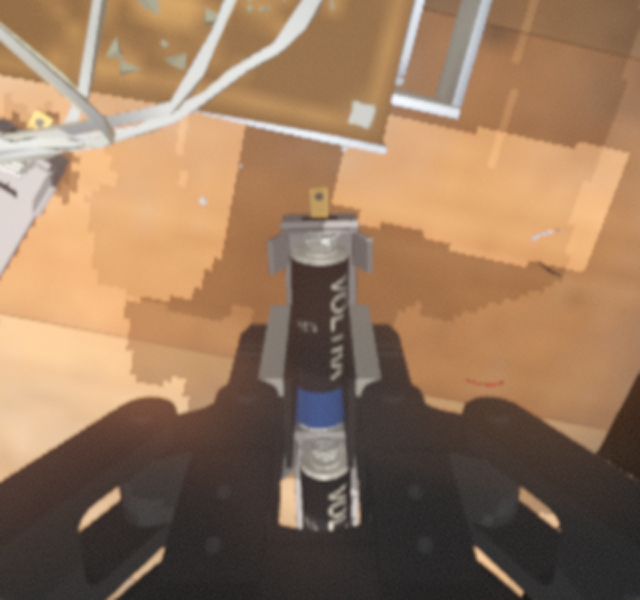

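It is seated in the bay between the end clips. Now I'll release it and move on to the right black cell.

move_arm([
  [0,0,0,0,0,0,-0.4],
  [0,0,0,0,0,0,-0.4],
  [0,0,0,0,0,0,-0.4],
  [0,0,-1,0,0,0,-0.4],
  [0,0,-3,0,0,0,-0.4],
  [0,0,-4,0,0,0,-0.4],
  [0,0,-4,0,0,0,0],
  [0,0,-2,0,0,0,0],
  [0,0,0,0,0,0,0],
])

```text
time: 5.97
tool_pos: [0.4951, 0.1108, 0.1735]
tool_rot: [0.006, -0.108, 0.994, -0.0]
contact_force: [0.6, 0.1, -0.3]
gripper_width: 0.503
grasp_force: 0.0
```

```bash
python3 -c "
from h import *
go([.366,-.321,.155],168.3)"
```

```text
t 5.97 pos [0.4951 0.1108 0.1735] yaw -167.6 j6 -98
shift cm [ 21.9  -39.4    1.64]
turn z options [np.float64(204.1), np.float64(-335.9), np.float64(-155.9), np.float64(24.1)]
tilt fix deg [-0.11  0.72  0.  ]
```

move_arm([
  [1.7,-3.0,0.1,0,0,0,0],
  [1.7,-3.0,0.1,0,0,0,0],
  [1.7,-3.0,0.1,0,0,0,0],
  [1.7,-3.0,0.1,0,0,0,0],
  [1.7,-3.0,0.1,0,0,0,0],
  [1.7,-3.0,0.1,0,0,0,0],
  [1.7,-3.0,0.1,0,0,0,0],
  [1.7,-3.0,0.1,0,0,0,0],
  [1.7,-3.0,0.1,0,0,0,0],
  [1.7,-3.0,0.1,0,0,0,0],
  [1.7,-3.0,0.1,0,0,0,0],
  [1.7,-3.0,0.1,0,0,0,0],
  [1.5,-3.4,0.1,0,0,0,0],
  [0,0,0,0,0,6,0],
  [0,0,0,0,0,6,0],
  [0,0,0,0,0,6,0],
  [0,0,0,0,0,6,0],
  [0,0,0,0,0,0,0],
  [0,0,0,0,0,0,0],
])

```text
time: 7.55
tool_pos: [0.3616, -0.321, 0.1522]
tool_rot: [-0.0, 0.1, 0.995, 0.0]
contact_force: [0.0, -0.1, 1.5]
gripper_width: 0.5
grasp_force: 0.0
```

```bash
python3 - <<'E'
from h import *
go([.366,-.321,.155],168.3)
f=manip.grab_frame("wrist"); pickle.dump(f,open("w4.pkl","wb")); cv2.imwrite("pics/w4.png",f["img"])
E
```

```text
t 7.55 pos [ 0.3616 -0.321   0.1522] yaw 168.5 j6 -129
shift cm [-0.43  0.09 -0.28]
turn z options [np.float64(-179.8), np.float64(0.2), np.float64(180.2), np.float64(-359.8)]
tilt fix deg [ 0.04 -0.05  0.  ]
```

View pics/w4.png

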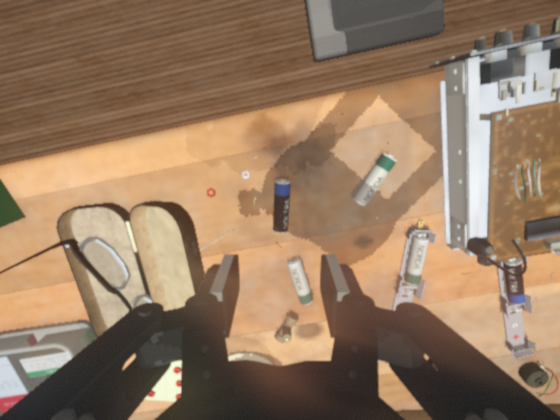

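This one frame shows all three remaining cells:
- **Black:** blue end (283,178), negative end (281.5,232).
- **gB:** green end (390,157), white end (360,203).
- **gA:** white end (293,258), green end (306,303).

```bash
python3 - <<'E'
from h import *
f=pickle.load(open("w4.pkl","rb"))
m,y=ends(f,(283,179),(281.5,232)); go([m[0],m[1],.023],y)
ends(f,(390,157),(360,203)); ends(f,(306,303),(293,258))
E
```

```text
mid [ 0.3658 -0.3189  0.009 ] L 0.0519 yaw+ 167.1
t 7.6 pos [ 0.3618 -0.321   0.1523] yaw 168.5 j6 -129
shift cm [-0.36  0.28 12.93]
turn z options [np.float64(-178.6), np.float64(1.4), np.float64(181.4), np.float64(-358.6)]
tilt fix deg [ 0.03 -0.03  0.  ]
mid [ 0.3586 -0.2318  0.009 ] L 0.0485 yaw+ 140.1
mid [ 0.4475 -0.3172  0.009 ] L 0.054 yaw+ 3.8
```

move_arm([
  [-0.35,0.28,0,0,0,1.4,0],
  [0,0,3.5,0,0,0,0],
  [0,0,3.5,0,0,0,0],
  [0,0,3.2,0,0,0,0],
  [0,0,1.8,0,0,0,0],
  [0,0,0.8,0,0,0,0],
  [0,0,0,0,0,0,0],
  [0,0,0,0,0,0,-1],
  [0,0,0,0,0,0,-1],
  [0,0,0,0,0,0,-1],
  [0,0,0,0,0,0,-1],
  [0,0,0,0,0,0,-1],
  [0,0,0,0,0,0,-1],
  [0,0,0,0,0,0,-1],
])

```text
time: 8.77
tool_pos: [0.3671, -0.3207, 0.0271]
tool_rot: [0.001, 0.113, 0.994, -0.001]
contact_force: [-0.8, 1.0, 6.5]
gripper_width: 0.125
grasp_force: 58.7
```

Width 0.125 and a TCP height of 27 mm suggest a grip above the cell's axis. I'll open, go lower and regrip.

move_arm([
  [0,0,0,0,0,0,-0.4],
  [0,0,0,0,0,0,-0.4],
  [0,0,0,0,0,0,-0.4],
])

```text
time: 9.02
tool_pos: [0.366, -0.3194, 0.025]
tool_rot: [0.0, 0.113, 0.994, -0.0]
contact_force: [0.1, 0.1, 0.1]
gripper_width: 0.302
grasp_force: 0.0
```

```bash
python3 -c "
from h import *
go([.367,-.319,.021],167.1)"
```

```text
t 9.02 pos [ 0.366  -0.3194  0.025 ] yaw 167.0 j6 -127
shift cm [-0.09  0.06  0.4 ]
turn z options [np.float64(-180.1), np.float64(-0.1), np.float64(179.9), np.float64(359.9)]
tilt fix deg [-0.02  0.03  0.  ]
```

move_arm([
  [-0.05,0.05,0.2,0,0,0,-0.4],
  [0,0,0.18,0,0,0,-0.4],
  [0,0,0,0,0,0,-0.4],
  [0,0,0,0,0,0,-1],
  [0,0,0,0,0,0,-1],
  [0,0,0,0,0,0,-1],
  [0,0,0,0,0,0,-1],
  [0,0,0,0,0,0,-1],
])

```text
time: 9.68
tool_pos: [0.3665, -0.3188, 0.0208]
tool_rot: [-0.0, 0.113, 0.994, 0.0]
contact_force: [-0.2, -0.4, 0.2]
gripper_width: 0.14
grasp_force: 58.5
```

move_arm([
  [0,0,-1.5,0,0,0,-1],
  [0,0,-3.5,0,0,0,-1],
  [0,0,-3.5,0,0,0,-1],
  [0,0,-3.0,0,0,0,-1],
  [0,0,0,0,0,7,-1],
  [0,0,0,0,0,7,-1],
  [0,0,0,0,0,7,-1],
  [0,0,0,0,0,7,-1],
  [0,0,0,0,0,7,-1],
  [0,0,0,0,0,7,-1],
  [0,0,0,0,0,7,-1],
  [0,0,0,0,0,7,-1],
  [0,0,0,0,0,7,-1],
  [0,0,0,0,0,7,-1],
  [0,0,0,0,0,7,-1],
  [0,0,0,0,0,7,-1],
  [0,0,0,0,0,7,-1],
  [0,0,0,0,0,7,-1],
  [0,0,0,0,0,7,-1],
  [0,0,0,0,0,7,-1],
])

```text
time: 11.35
tool_pos: [0.3665, -0.3188, 0.1358]
tool_rot: [-0.0, 0.888, 0.459, -0.0]
contact_force: [0.3, -0.3, 0.3]
gripper_width: 0.138
grasp_force: 58.8
```

move_arm([
  [0,0,0,0,0,7,-1],
  [0,0,0,0,0,7,-1],
  [0,0,0,0,0,7,-1],
  [0,0,0,0,0,7,-1],
  [0,0,0,0,0,7,-1],
  [0,0,0,0,0,7,-1],
  [0,0,0,0,0,6,-1],
  [0,0,0,0,0,0,-1],
])

```text
time: 12.02
tool_pos: [0.3665, -0.3188, 0.1358]
tool_rot: [-0.0, 0.998, 0.06, -0.0]
contact_force: [0.4, 0.5, -1.2]
gripper_width: 0.143
grasp_force: 58.8
```

```bash
python3 -c "
from h import *
go([.551,-.099,.127],6.4)"
```

```text
t 12.02 pos [ 0.3665 -0.3188  0.1358] yaw 6.9 j6 33
shift cm [ 20.96 -19.61   0.88]
turn z options [np.float64(-179.5), np.float64(0.5), np.float64(180.5), np.float64(-359.5)]
tilt fix deg [-0.01  0.    0.  ]
```

move_arm([
  [2.6,-2.45,0,0,0,0.5,-1],
  [2.6,-2.45,0,0,0,0,-1],
  [2.6,-2.45,0,0,0,0,-1],
  [2.6,-2.45,0,0,0,0,-1],
  [2.6,-2.45,0,0,0,0,-1],
  [2.6,-2.45,0,0,0,0,-1],
  [2.6,-2.45,0,0,0,0,-1],
  [2.6,-2.45,0.8,0,0,0,-1],
  [0,0,0,0,0,0,-1],
  [0,0,0,0,0,0,-1],
  [0,0,0,0,0,0,-1],
])

```text
time: 12.93
tool_pos: [0.5505, -0.1005, 0.1276]
tool_rot: [0.0, 0.998, 0.058, -0.0]
contact_force: [-0.5, 0.0, -0.8]
gripper_width: 0.137
grasp_force: 58.8
```

```bash
python3 - <<'E'
from h import *
go([.551,-.099,.127],6.4)
f=manip.grab_frame("wrist"); pickle.dump(f,open("w5.pkl","wb")); cv2.imwrite("pics/w5.png",cv2.resize(f["img"][100:400,120:440],None,fx=2,fy=2,interpolation=cv2.INTER_CUBIC))
E
```

```text
t 12.93 pos [ 0.5505 -0.1005  0.1276] yaw 6.6 j6 65
shift cm [ 0.07 -0.14  0.06]
turn z options [np.float64(-179.8), np.float64(0.2), np.float64(180.2), np.float64(-359.8)]
tilt fix deg [ 0.01  0.05 -0.  ]
```

View pics/w5.png

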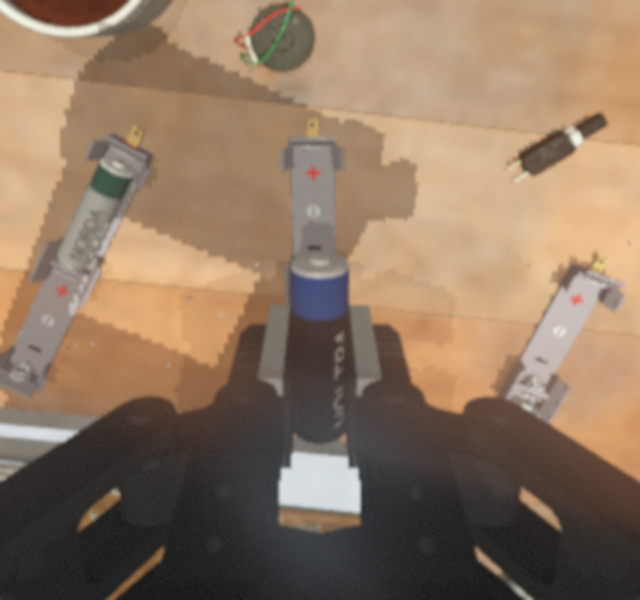

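The cross is at crop (312,173), the screw at (314,212), the slot at (314,247) and the outer end near row 140. The cell's axis is at column 320, so it is about 3 mm off laterally.

```bash
python3 - <<'E'
from h import *
f=pickle.load(open("w5.pkl","rb")); c=lambda x,y:(x/2+120-.25,y/2+100-.25)
z=manip.state()["tool_pos"][2]; t=z-.0138+.0072
print("far rim",toolxy(pix2w(f,*c(320,276),t)),"near rim", toolxy(pix2w(f,*c(320,443),t)))
print("end",toolxy(pix2w(f,*c(313,140),.014)))
for p in ((312.5,173),(314,212),(314.5,247)): print(toolxy(pix2w(f,*c(*p),.0025)))
E
```

```text
far rim [21.3 -1.   6.6] near rim [-25.9  -1.    6.6]
end [ 33.8  -3.6 113.8]
[ 17.5  -4.  125.3]
[ 1.000e-01 -3.400e+00  1.253e+02]
[-16.2  -3.2 125.3]
```

move_arm([
  [0.2,-0.24,3,0,0,-1,-1],
  [0,0,3,0,0,0,-1],
  [0,0,2,0,0,0,-1],
  [0,0,0.5,0,0,0,-1],
  [0,0,0.4,0,0,0,-1],
  [0,0,0.3,0,0,0,-1],
  [0,0,0.3,0,0,0,-1],
  [0,0,0.3,0,0,0,-1],
  [0,0,0.3,0,0,0,-1],
  [0,0,0.2,0,0,0,-1],
  [0,0,0,0,0,0,-1],
])

```text
time: 13.9
tool_pos: [0.5525, -0.0977, 0.0248]
tool_rot: [-0.0, 0.998, 0.065, -0.0]
contact_force: [-0.5, 0.3, -0.9]
gripper_width: 0.133
grasp_force: 58.8
```

move_arm([
  [0,0,0.1,0,0,0,-1],
  [0,0,0.1,0,0,0,-1],
  [0,0,0,0,0,0,-1],
])

```text
time: 14.15
tool_pos: [0.5528, -0.0978, 0.0232]
tool_rot: [0.0, 0.998, 0.065, 0.0]
contact_force: [-0.0, 0.7, 1.6]
gripper_width: 0.14
grasp_force: 59.0
```

```bash
python3 - <<'E'
from h import *
f=manip.grab_frame("wrist"); cv2.imwrite("pics/w6.png",cv2.resize(f["img"][100:400,120:440],None,fx=2,fy=2,interpolation=cv2.INTER_CUBIC))
E
```

```text
(no output)
```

View pics/w6.png

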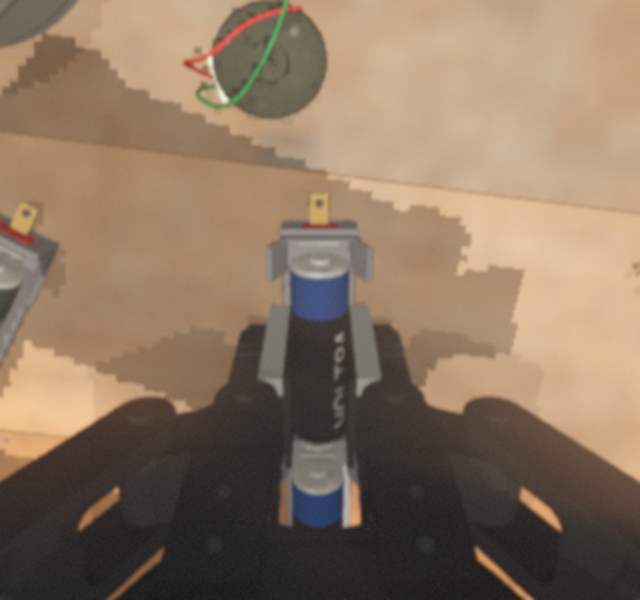

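It is seated squarely. I'll release it and head for grey cell gA.

move_arm([
  [0,0,0.03,0,0,0,-0.4],
  [0,0,0,0,0,0,-0.4],
  [0,0,0,0,0,0,-0.4],
  [0,0,-1,0,0,0,-0.4],
  [0,0,-3,0,0,0,-0.4],
  [0,0,-4,0,0,0,-0.4],
  [0,0,-3,0,0,0,0],
  [0,0,-1,0,0,0,0],
  [0,0,0,0,0,0,0],
])

```text
time: 14.95
tool_pos: [0.5551, -0.0987, 0.1478]
tool_rot: [0.002, 0.998, 0.065, 0.004]
contact_force: [1.1, -0.2, 0.6]
gripper_width: 0.499
grasp_force: 0.0
```

```bash
python3 -c "
from h import *
go([.448,-.318,.145],5)"
```

```text
t 14.95 pos [ 0.5551 -0.0987  0.1478] yaw 7.5 j6 65
shift cm [-13.48  20.35   0.25]
turn z options [np.float64(-177.5), np.float64(2.5), np.float64(182.5), np.float64(-357.5)]
tilt fix deg [ 0.22 -0.45  0.  ]
```

move_arm([
  [-1.67,2.54,0,0,0,0,0],
  [-1.67,2.54,0,0,0,0,0],
  [-1.67,2.54,0,0,0,0,0],
  [-1.67,2.54,0,0,0,0,0],
  [-1.67,2.54,0,0,0,0,0],
  [-1.67,2.54,0,0,0,0,0],
  [-1.67,2.54,0,0,0,0,0],
  [-1.67,2.54,0,0,0,2.5,0],
  [0,0,0,0,0,0,0],
  [0,0,0,0,0,0,0],
  [0,0,0,0,0,0,0],
])

```text
time: 15.87
tool_pos: [0.4459, -0.3158, 0.141]
tool_rot: [-0.001, 0.999, 0.043, -0.001]
contact_force: [0.3, 0.3, -0.3]
gripper_width: 0.502
grasp_force: 0.0
```

```bash
python3 - <<'E'
from h import *
go([.448,-.318,.145],5)
f=manip.grab_frame("wrist"); pickle.dump(f,open("w7.pkl","wb")); cv2.imwrite("pics/w7.png",cv2.resize(f["img"][100:400,120:440],None,fx=2,fy=2,interpolation=cv2.INTER_CUBIC))
E
```

```text
t 15.87 pos [ 0.4459 -0.3158  0.141 ] yaw 5.0 j6 42
shift cm [ 0.19  0.23 -0.4 ]
turn z options [np.float64(-180.0), np.float64(-0.0), np.float64(180.0), np.float64(360.0)]
tilt fix deg [-0.14  0.09  0.  ]
```

View pics/w7.png

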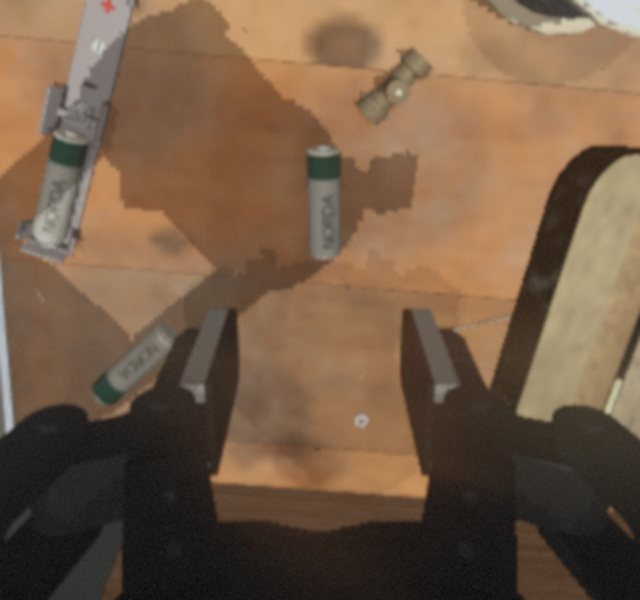

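gA lies at crop (324,149) to (324,259), green end far, and is aligned with the tool.

```bash
python3 - <<'E'
from h import *
f=pickle.load(open("w7.pkl","rb")); c=lambda x,y:(x/2+120-.25,y/2+100-.25)
m,y=ends(f,c(323.5,151),c(324,259)); go([m[0],m[1],.021],y)
E
```

```text
mid [ 0.4461 -0.317   0.009 ] L 0.0503 yaw+ 5.3
t 15.92 pos [ 0.4463 -0.3155  0.1413] yaw 5.0 j6 42
shift cm [-0.02  0.17 12.03]
turn z options [np.float64(-180.3), np.float64(-0.3), np.float64(179.7), np.float64(359.7)]
tilt fix deg [-0.11  0.08  0.  ]
```

move_arm([
  [0,0.17,3,0,0,0,0],
  [0,0,3,0,0,0,0],
  [0,0,2.5,0,0,0,-0.3],
  [0,0,1.8,0,0,0,-0.3],
  [0,0,1.2,0,0,0,-0.3],
  [0,0,0.5,0,0,0,-0.3],
  [0,0,0,0,0,0,-0.3],
  [0,0,0,0,0,0,-0.3],
])

```text
time: 16.58
tool_pos: [0.4475, -0.3185, 0.0234]
tool_rot: [0.0, 0.999, 0.044, 0.0]
contact_force: [0.3, -0.5, -0.1]
gripper_width: 0.351
grasp_force: 0.0
```

move_arm([
  [-0.1,-0.1,0.24,0,0,0,-0.3],
  [0,0,0,0,0,0,-0.3],
  [0,0,0,0,0,0,-1],
  [0,0,0,0,0,0,-1],
  [0,0,0,0,0,0,-1],
  [0,0,0,0,0,0,-1],
  [0,0,0,0,0,0,-1],
  [0,0,0,0,0,0,-1],
])

```text
time: 17.25
tool_pos: [0.4462, -0.318, 0.0213]
tool_rot: [0.0, 0.999, 0.044, 0.0]
contact_force: [-1.5, 1.1, 5.2]
gripper_width: 0.137
grasp_force: 58.9
```

move_arm([
  [0,0,-1.5,0,0,0,-1],
  [0,0,-3.2,0,0,0,-1],
  [0,0,-3.2,0,0,0,-1],
  [0,0,-2.7,0,0,0,-1],
  [0,0,0,0,0,6,-1],
  [0,0,0,0,0,6,-1],
  [0,0,0,0,0,6,-1],
  [0,0,0,0,0,0,-1],
  [0,0,0,0,0,0,-1],
])

```text
time: 18.0
tool_pos: [0.4454, -0.3173, 0.1258]
tool_rot: [-0.0, 0.994, -0.112, -0.0]
contact_force: [0.0, -0.8, -0.4]
gripper_width: 0.137
grasp_force: 58.8
```

```bash
python3 -c "
from h import *
go([.507,-.216,.127],-13.1)"
```

```text
t 18.0 pos [ 0.4454 -0.3173  0.1258] yaw -12.9 j6 60
shift cm [  3.75 -11.25  -0.12]
turn z options [np.float64(-179.8), np.float64(0.2), np.float64(180.2), np.float64(-359.8)]
tilt fix deg [-0.02  0.03  0.  ]
```

move_arm([
  [0.94,-2.82,0,0,0,0,-1],
  [0.94,-2.82,0,0,0,0,-1],
  [0.94,-2.82,0,0,0,0,-1],
  [0.94,-2.82,0,0,0,0,-1],
  [0,0,0,0,0,0,-1],
  [0,0,0,0,0,0,-1],
  [0,0,0,0,0,0,-1],
])

```text
time: 18.58
tool_pos: [0.5074, -0.2162, 0.1259]
tool_rot: [0.0, 0.994, -0.112, -0.0]
contact_force: [0.4, -0.7, -0.5]
gripper_width: 0.137
grasp_force: 58.9
```

```bash
python3 - <<'E'
from h import *
go([.507,-.216,.127],-13.1)
f=manip.grab_frame("wrist"); pickle.dump(f,open("w8.pkl","wb")); cv2.imwrite("pics/w8.png",cv2.resize(f["img"][100:400,120:440],None,fx=2,fy=2,interpolation=cv2.INTER_CUBIC))
E
```

```text
t 18.58 pos [ 0.5074 -0.2162  0.1259] yaw -12.9 j6 72
shift cm [-0.05 -0.01 -0.11]
turn z options [np.float64(-179.8), np.float64(0.2), np.float64(180.2), np.float64(-359.8)]
tilt fix deg [ 0.02  0.03 -0.  ]
```

View pics/w8.png

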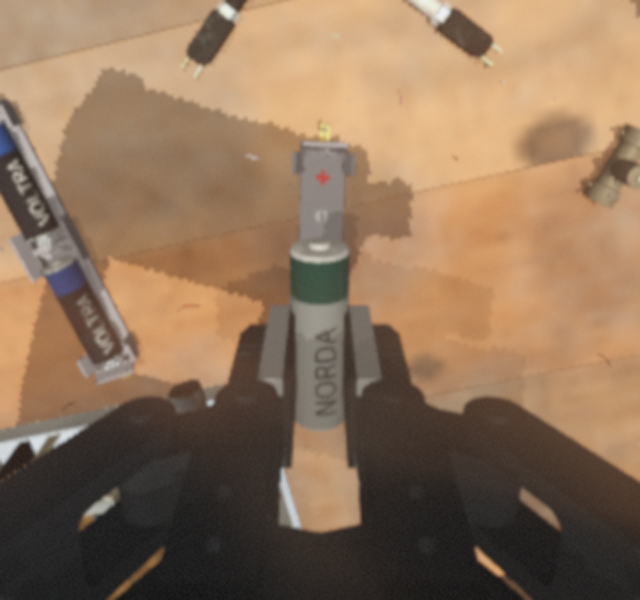

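The cross is at crop (322.5,178), the screw at (321,215), and the outer end near row 143. The cell's axis is at column 320, its far rim at about row 260 and its near edge at row 427. The seated black pair is also visible at lower left.

```bash
python3 - <<'E'
from h import *
f=pickle.load(open("w8.pkl","rb")); c=lambda x,y:(x/2+120-.25,y/2+100-.25)
z=manip.state()["tool_pos"][2]; t=z-.0142+.0072
print("far rim",toolxy(pix2w(f,*c(320,261),t)),"near rim", toolxy(pix2w(f,*c(320,428),t)))
print("end",toolxy(pix2w(f,*c(324,143),.014)))
for p in ((322.5,178),(321,215)): print(toolxy(pix2w(f,*c(*p),.0025)))
E
```

```text
far rim [24.6 -0.5  7. ] near rim [-21.9  -0.4   7. ]
end [ 32.7   1.3 111.9]
[ 15.5   0.8 123.5]
[ -1.    0.2 123.5]
```

move_arm([
  [-0.27,0.07,3,0,0,1.5,-1],
  [0,0,3,0,0,0,-1],
  [0,0,1.8,0,0,0,-1],
  [0,0,0.5,0,0,0,-1],
  [0,0,0.4,0,0,0,-1],
  [0,0,0.3,0,0,0,-1],
  [0,0,0.3,0,0,0,-1],
  [0,0,0.3,0,0,0,-1],
  [0,0,0.3,0,0,0,-1],
  [0,0,0.2,0,0,0,-1],
  [0,0,0,0,0,0,-1],
])

```text
time: 19.55
tool_pos: [0.5048, -0.2161, 0.0251]
tool_rot: [-0.0, 0.992, -0.126, -0.0]
contact_force: [0.1, 0.3, -0.1]
gripper_width: 0.137
grasp_force: 58.8
```

move_arm([
  [0,0,0.1,0,0,0,-1],
  [0,0,0.1,0,0,0,-1],
  [0,0,0,0,0,0,-1],
])

```text
time: 19.8
tool_pos: [0.5051, -0.2162, 0.0238]
tool_rot: [0.0, 0.992, -0.126, 0.0]
contact_force: [-1.7, 0.5, 2.3]
gripper_width: 0.137
grasp_force: 59.2
```

The contact came at the expected height, as with the previous cells. I'll release it and go for gB.

move_arm([
  [0,0,0.03,0,0,0,-0.4],
  [0,0,0,0,0,0,-0.4],
  [0,0,0,0,0,0,-0.4],
  [0,0,-1,0,0,0,-0.4],
  [0,0,-3,0,0,0,-0.4],
  [0,0,-4,0,0,0,-0.4],
  [0,0,-3,0,0,0,0],
  [0,0,-1,0,0,0,0],
  [0,0,0,0,0,0,0],
  [0,0,0,0,0,0,0],
])

```text
time: 20.63
tool_pos: [0.5049, -0.2162, 0.1433]
tool_rot: [0.0, 0.992, -0.126, 0.0]
contact_force: [-0.5, 0.1, -0.5]
gripper_width: 0.501
grasp_force: 0.0
```

```bash
python3 -c "
from h import *
f=manip.grab_frame('wrist'); cv2.imwrite('pics/w9.png',f['img'])
go([.359,-.232,.15],140)"
```

```text
t 20.68 pos [ 0.5041 -0.2157  0.1416] yaw -14.5 j6 74
shift cm [-13.64   5.21  -0.82]
turn z options [np.float64(-334.5), np.float64(-154.5), np.float64(25.5), np.float64(205.5)]
tilt fix deg [-0.03  0.11  0.  ]
```

move_arm([
  [-2.75,1.05,-0.16,0,0,0,0],
  [-2.75,1.05,-0.16,0,0,0,0],
  [-2.75,1.05,-0.16,0,0,0,0],
  [-2.75,1.05,-0.16,0,0,0,0],
  [-2.65,1.0,-0.16,0,0,0,0],
  [0,0,0,0,0,-7,0],
  [0,0,0,0,0,-7,0],
  [0,0,0,0,0,-7,0],
  [0,0,0,0,0,-7,0],
  [0,0,0,0,0,-7,0],
  [0,0,0,0,0,-7,0],
  [0,0,0,0,0,-7,0],
  [0,0,0,0,0,-7,0],
  [0,0,0,0,0,-7,0],
  [0,0,0,0,0,-7,0],
  [0,0,0,0,0,-7,0],
  [0,0,0,0,0,-7,0],
  [0,0,0,0,0,-7,0],
  [0,0,0,0,0,-7,0],
  [0,0,0,0,0,-7,0],
])

```text
time: 22.35
tool_pos: [0.3584, -0.2311, 0.148]
tool_rot: [-0.003, 0.702, 0.712, -0.0]
contact_force: [1.4, -0.1, -0.5]
gripper_width: 0.497
grasp_force: 0.0
```

move_arm([
  [0,0,0,0,0,-7,0],
  [0,0,0,0,0,-7,0],
  [0,0,0,0,0,-7,0],
  [0,0,0,0,0,-7,0],
  [0,0,0,0,0,-7,0],
  [0,0,0,0,0,-7,0],
  [0,0,0,0,0,-7,0],
  [0,0,0,0,0,0,0],
  [0,0,0,0,0,0,0],
])

```text
time: 23.1
tool_pos: [0.3588, -0.2314, 0.1488]
tool_rot: [-0.002, 0.348, 0.938, 0.001]
contact_force: [-0.1, 0.8, 0.2]
gripper_width: 0.502
grasp_force: 0.0
```

```bash
python3 - <<'E'
from h import *
go([.359,-.232,.15],140)
f=manip.grab_frame("wrist"); pickle.dump(f,open("w10.pkl","wb")); 
c=cv2.resize(f["img"][100:400,120:440],(400,375)); p=cv2.imread("pics/w9.png")[100:400,120:440]
cv2.imwrite("pics/w10.png",np.hstack([c,cv2.resize(p,(400,375))]))
E
```

```text
t 23.1 pos [ 0.3588 -0.2314  0.1488] yaw 139.3 j6 -92
shift cm [-0.05 -0.03 -0.12]
turn z options [np.float64(-180.7), np.float64(-0.7), np.float64(179.3), np.float64(359.3)]
tilt fix deg [ 0.01 -0.23  0.  ]
```

View pics/w10.png

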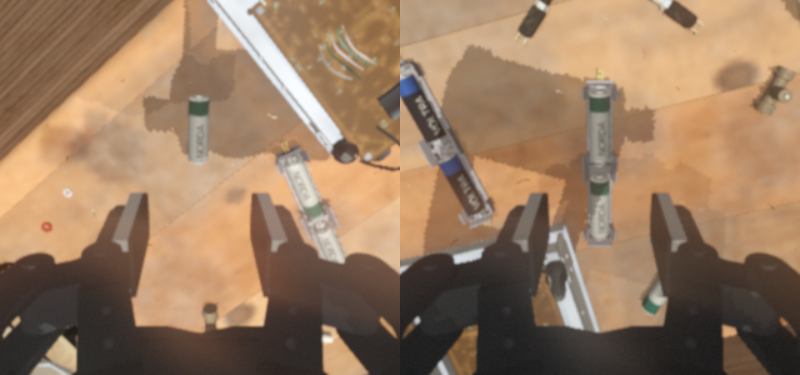

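The right half shows the g1 cell lying down properly. On the left, gB spans (199,96) to (199,162) with the green end up, aligned with the tool.

```bash
python3 - <<'E'
from h import *
f=pickle.load(open("w10.pkl","rb")); c=lambda x,y:(x/1.25+120,y/1.25+100)
m,y=ends(f,c(199,97.5),c(199,162.5)); go([m[0],m[1],.0212],y)
E
```

```text
mid [ 0.3589 -0.2324  0.009 ] L 0.05 yaw+ 139.3
t 23.15 pos [ 0.359  -0.2316  0.1492] yaw 139.3 j6 -92
shift cm [-0.09 -0.07 12.8 ]
turn z options [np.float64(-179.9), np.float64(0.1), np.float64(180.1), np.float64(-359.9)]
tilt fix deg [ 0.01 -0.18  0.  ]
```

move_arm([
  [-0.1,-0.05,3,0,0,0,0],
  [0,0,3.2,0,0,0,0],
  [0,0,2.8,0,0,0,-0.3],
  [0,0,1.9,0,0,0,-0.3],
  [0,0,1.2,0,0,0,-0.3],
  [0,0,0.5,0,0,0,-0.3],
  [0,0,0,0,0,0,-0.3],
  [0,0,0,0,0,0,-0.3],
])

```text
time: 23.82
tool_pos: [0.3602, -0.2334, 0.0251]
tool_rot: [-0.0, 0.347, 0.938, -0.0]
contact_force: [0.2, -0.5, 0.5]
gripper_width: 0.348
grasp_force: 0.0
```

move_arm([
  [0.15,0,0.2,0,0,0,-0.3],
  [0,0,0.2,0,0,0,-0.3],
  [0,0,0,0,0,0,-0.3],
  [0,0,0,0,0,0,-1],
  [0,0,0,0,0,0,-1],
  [0,0,0,0,0,0,-1],
  [0,0,0,0,0,0,-1],
  [0,0,0,0,0,0,-1],
  [0,0,0,0,0,0,-1],
])

```text
time: 24.57
tool_pos: [0.3594, -0.2327, 0.0215]
tool_rot: [0.0, 0.346, 0.938, -0.0]
contact_force: [-0.8, 0.8, 5.8]
gripper_width: 0.134
grasp_force: 59.0
```

move_arm([
  [0,0,-1.5,0,0,0,-1],
  [0,0,-3.2,0,0,0,-1],
  [0,0,-3.2,0,0,0,-1],
  [0,0,-2.7,0,0,0,-1],
  [0,0,0,0,0,7,-1],
  [0,0,0,0,0,7,-1],
  [0,0,0,0,0,7,-1],
  [0,0,0,0,0,7,-1],
  [0,0,0,0,0,7,-1],
  [0,0,0,0,0,7,-1],
  [0,0,0,0,0,7,-1],
  [0,0,0,0,0,7,-1],
  [0,0,0,0,0,7,-1],
  [0,0,0,0,0,7,-1],
  [0,0,0,0,0,7,-1],
  [0,0,0,0,0,7,-1],
  [0,0,0,0,0,7,-1],
  [0,0,0,0,0,7,-1],
  [0,0,0,0,0,7,-1],
  [0,0,0,0,0,7,-1],
])

```text
time: 26.23
tool_pos: [0.3587, -0.2321, 0.1263]
tool_rot: [-0.0, 0.972, 0.235, -0.0]
contact_force: [0.3, -0.1, 0.2]
gripper_width: 0.139
grasp_force: 58.9
```

move_arm([
  [0,0,0,0,0,7,-1],
  [0,0,0,0,0,7,-1],
  [0,0,0,0,0,7,-1],
  [0,0,0,0,0,7,-1],
  [0,0,0,0,0,7,-1],
  [0,0,0,0,0,7,-1],
  [0,0,0,0,0,6,-1],
  [0,0,0,0,0,0,-1],
  [0,0,0,0,0,0,-1],
])

```text
time: 26.98
tool_pos: [0.3588, -0.2321, 0.1264]
tool_rot: [-0.0, 0.984, -0.177, -0.0]
contact_force: [0.1, 0.7, -0.4]
gripper_width: 0.139
grasp_force: 58.9
```

```bash
python3 -c "
from h import *
go([.484,.015,.127],-20.5)"
```

```text
t 26.98 pos [ 0.3588 -0.2321  0.1264] yaw -20.4 j6 67
shift cm [  3.14 -27.52  -0.05]
turn z options [np.float64(-179.9), np.float64(0.1), np.float64(180.1), np.float64(-359.9)]
tilt fix deg [-0.02  0.03  0.  ]
```

move_arm([
  [0.35,-3.06,0,0,0,0,-1],
  [0.35,-3.06,0,0,0,0,-1],
  [0.35,-3.06,0,0,0,0,-1],
  [0.35,-3.06,0,0,0,0,-1],
  [0.35,-3.06,0,0,0,0,-1],
  [0.35,-3.06,0,0,0,0,-1],
  [0.35,-3.06,0,0,0,0,-1],
  [0.35,-3.06,0,0,0,0,-1],
  [0.35,-3.06,0,0,0,0,-1],
  [0,0,0,0,0,0,-1],
  [0,0,0,0,0,0,-1],
  [0,0,0,0,0,0,-1],
])

```text
time: 27.98
tool_pos: [0.4847, 0.0145, 0.1266]
tool_rot: [0.0, 0.984, -0.177, -0.0]
contact_force: [-0.4, -0.6, -0.5]
gripper_width: 0.138
grasp_force: 59.0
```

```bash
python3 - <<'E'
from h import *
go([.484,.015,.127],-20.5)
f=manip.grab_frame("wrist"); pickle.dump(f,open("w11.pkl","wb")); cv2.imwrite("pics/w11.png",cv2.resize(f["img"][100:400,120:440],None,fx=2,fy=2,interpolation=cv2.INTER_CUBIC))
E
```

```text
t 27.98 pos [0.4847 0.0145 0.1266] yaw -20.4 j6 103
shift cm [-0.08 -0.02 -0.04]
turn z options [np.float64(-179.9), np.float64(0.1), np.float64(180.1), np.float64(-359.9)]
tilt fix deg [ 0.03  0.04 -0.  ]
```

View pics/w11.png

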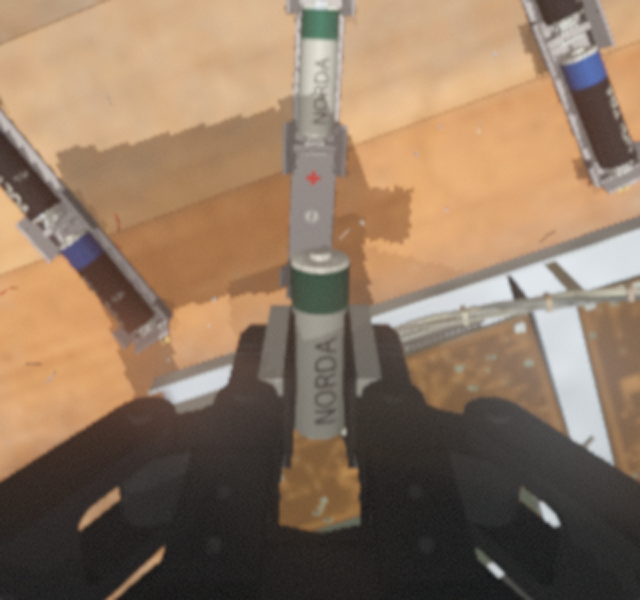

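The cross is at crop (313,178), the screw at (312,216), and the fixed cell's axis at about (320,25)–(319,100). The held cell is at column 320, with rims at rows 271 and 438.

```bash
python3 - <<'E'
from h import *
f=pickle.load(open("w11.pkl","rb")); c=lambda x,y:(x/2+120-.25,y/2+100-.25)
z=manip.state()["tool_pos"][2]; t=z-.0145+.0072
print("far rim",toolxy(pix2w(f,*c(320,271),t)),"near rim", toolxy(pix2w(f,*c(320,438),t)))
for p in ((313,178),(312,216)): print(toolxy(pix2w(f,*c(*p),.0025)))
for p in ((320,25),(318.5,100)): print(toolxy(pix2w(f,*c(*p),.017)))
# measured edges: holder floor (grey, low saturation) per row
hsv=cv2.cvtColor(f["img"],cv2.COLOR_BGR2HSV)
for r in (191,196,201,206,211,215):
    g=np.nonzero(hsv[r,250:300,1]<70)[0]+250; print(r,g.min(),g.max(),len(g),toolxy(pix2w(f,(g.min()+g.max())/2+.0,r,.0025)))
for r in (120,130,140,150):
    g=np.nonzero(hsv[r,255:300,1]<70)[0]+255; print(r,g.min(),g.max(),len(g),toolxy(pix2w(f,(g.min()+g.max())/2,r,.01)))
E
```

```text
far rim [21.9 -0.3  7.3] near rim [-25.4  -0.2   7.3]
[ 15.3  -3.  124. ]
[ -1.7  -3.5 124. ]
[ 77.2  -0.2 109.5]
[ 49.8  -0.7 109.5]
191 266 287 19 [ 13.3  -2.8 124. ]
196 265 286 22 [  8.9  -3.7 124. ]
201 265 286 22 [  4.4  -3.7 124. ]
206 265 286 22 [-1.00e-01 -3.70e+00  1.24e+02]
211 265 285 21 [ -4.7  -4.2 124. ]
215 265 285 21 [ -8.4  -4.2 124. ]
120 267 291 25 [ 71.6  -0.7 116.5]
130 267 291 25 [ 64.1  -0.7 116.5]
140 267 290 24 [ 56.5  -1.1 116.5]
150 266 289 24 [ 48.7  -1.9 116.5]
```

move_arm([
  [-0.04,-0.32,0,0,0,2.4,-1],
  [0,0,3,0,0,0,-1],
  [0,0,3,0,0,0,-1],
  [0,0,0.5,0,0,0,-1],
  [0,0,0,0,0,0,-1],
  [0,0,0,0,0,0,-1],
])

```text
time: 28.53
tool_pos: [0.4858, 0.017, 0.0625]
tool_rot: [0.0, 0.98, -0.199, 0.0]
contact_force: [0.3, -0.8, 0.5]
gripper_width: 0.14
grasp_force: 58.9
```

```bash
python3 - <<'E'
from h import *
f=manip.grab_frame("wrist"); pickle.dump(f,open("w12.pkl","wb")); print(manip.state()["tool_pos"])
hsv=cv2.cvtColor(f["img"],cv2.COLOR_BGR2HSV)
for r in range(100,260,8):
    print(r,''.join('#' if v<70 else '.' for v in hsv[r,240:320,1]))
E
```

```text
[0.48671126 0.01708994 0.06345039]
100 ...............################################################.................
108 ......................#######...................########........................
116 ......................########.................#########........................
124 .......................#################################........................
132 .......................#################################........................
140 .......................################################.........................
148 .......................################################.........................
156 .......................################################.........................
164 .......................###############################..........................
172 .......................###############################..........................
180 .................###########################################....................
188 .................###########################################....................
196 .................###########################################....................
204 ..................##########################################....................
212 ..................###...###########........###########..####....................
220 .........................############################...........................
228 .........................#############################..........................
236 .........................#############################..........................
244 .........................#############################..........................
252 .........................#############################..........................
```

The holder's centre is at column 278.5 and the held cell's at 279, so they are aligned. I'll continue down.

move_arm([
  [0,0,1.5,0,0,0,-1],
  [0,0,0.6,0,0,0,-1],
  [0,0,0.4,0,0,0,-1],
  [0,0,0.3,0,0,0,-1],
  [0,0,0.3,0,0,0,-1],
  [0,0,0.3,0,0,0,-1],
  [0,0,0.2,0,0,0,-1],
  [0,0,0,0,0,0,-1],
])

```text
time: 29.25
tool_pos: [0.4855, 0.0178, 0.0256]
tool_rot: [0.0, 0.98, -0.199, -0.0]
contact_force: [0.5, 0.1, -0.2]
gripper_width: 0.14
grasp_force: 58.9
```

move_arm([
  [0,0,0.1,0,0,0,-1],
  [0,0,0.06,0,0,0,-1],
  [0,0,0,0,0,0,-1],
])

```text
time: 29.5
tool_pos: [0.4858, 0.0177, 0.0243]
tool_rot: [0.0, 0.98, -0.199, -0.0]
contact_force: [-0.6, -0.7, 0.3]
gripper_width: 0.136
grasp_force: 58.9
```

move_arm([
  [0,0,0.06,0,0,0,-1],
  [0,0,0,0,0,0,-1],
  [0,0,0,0,0,0,-1],
])

```text
time: 29.75
tool_pos: [0.4859, 0.0177, 0.0241]
tool_rot: [-0.0, 0.98, -0.199, 0.0]
contact_force: [-1.6, -0.2, 4.0]
gripper_width: 0.139
grasp_force: 59.3
```

Contact is at the expected height. I'll release it, retreat, and check numerically, since the picture budget is used up.

move_arm([
  [0,0,0,0,0,0,-0.4],
  [0,0,0,0,0,0,-0.4],
  [0,0,0,0,0,0,-0.4],
  [0,0,-1,0,0,0,-0.4],
  [0,0,-3,0,0,0,-0.4],
  [0,0,-4,0,0,0,-0.4],
  [0,0,-4,0,0,0,0],
  [0,0,-2,0,0,0,0],
  [0,0,0,0,0,0,0],
  [0,0,0,0,0,0,0],
])

```text
time: 30.58
tool_pos: [0.4869, 0.0176, 0.1662]
tool_rot: [-0.0, 0.98, -0.199, 0.002]
contact_force: [0.5, 0.1, -0.7]
gripper_width: 0.498
grasp_force: 0.0
```

```bash
python3 - <<'E'
from h import *
s=manip.state(); print(s["tool_pos"],s["gripper_width"],s["contact_force"])
f=manip.grab_frame("wrist"); cv2.imwrite("pics/w13.png",f["img"])
hsv=cv2.cvtColor(f["img"],cv2.COLOR_BGR2HSV)
def ch(p):
    h,sa,v=map(int,p)
    if 65<h<100 and sa>70: return 'G'
    if 100<=h<130 and sa>100: return 'B'
    if v<70: return 'k'
    if sa<70: return '#' if v>150 else '+'
    return '.'
for r in range(110,262,4): print(r,''.join(ch(p) for p in hsv[r,240:320]))
E
```

```text
[0.48689893 0.01759843 0.16618442] 0.4984836580250638 [ 0.54366348  0.07252594 -0.725385  ]
110 .............................###++++GGGGGGGG+++++###............................
114 ..............................###+++.GGGGGGG.+++####............................
118 ..............................##+++++GGGGGGG++++####............................
122 ..............................######################............................
126 ..............................######################............................
130 ..............................######################............................
134 ..............................#####################.............................
138 ..............................#####################.............................
142 ..............................#####################.............................
146 ..............................+#+##################.............................
150 ..............................##++#################.............................
154 ..............................#+++#################..................
[... 1521 characters left out ...]
....................
230 ...............................#++++++++++++++++++..............................
234 .........................................................................###++++
238 ..............................................................#.#+++++##########
242 ...................................................+++++++++####################
246 .........................................+++++++++##############################
250 ................................#++++++#####################################++++
254 ......................#++++++##################################+++++++++++++++++
258 ...........#++++++++################################+++++++++++++++++++++.......
```

```bash
python3 - <<'E'
from h import *
f=manip.grab_frame("wrist"); a=f["img"]; b=cv2.imread("pics/w9.png")
for r in range(150,236,2): print(r,a[r,276:284].mean(0).astype(int))
z=.017
p=lambda r:toolxy(pix2w(f,280,r,z))
print({r:p(r)[0] for r in (156,166,170,176,182,186,224,230)})
print("cell axis pix width row 200:",a[200,266:294].max(1))
E
```

```text
150 [165 176 182]
152 [165 176 182]
154 [156 167 173]
156 [160 171 177]
158 [157 169 174]
160 [168 179 186]
162 [151 158 166]
164 [151 158 165]
166 [139 144 154]
168 [141 147 156]
170 [140 145 155]
172 [158 169 178]
174 [163 176 183]
176 [112 127 119]
178 [75 91 76]
180 [74 91 76]
182 [74 91 76]
184 [74 91 75]
186 [ 90 106  95]
188 [143 155 158]
190 [152 163 169]
192 [152 163 168]
194 [144 155 161]
196 [132 143 149]
198 [138 148 154]
200 [136 147 153]
202 [136 146 152]
204 [131 140 147]
206 [132 141 148]
208 [129 139 145]
210 [135 145 151]
212 [139 149 154]
214 [131 141 147]
216 [133 142 149]
218 [133 143 149]
220 [148 158 164]
222 [152 163 168]
224 [137 146 153]
226 [129 136 143]
228 [109 114 123]
230 [104 108 118]
232 [109 119 134]
234 [ 90 122 157]
{156: np.float64(40.9), 166: np.float64(31.8), 170: np.float64(28.2), 176: np.float64(22.6), 182: np.float64(17.0), 186: np.float64(13.2), 224: np.float64(-24.4), 230: np.float64(-30.6)}
cell axis pix width row 200: [173 173 172 168 159 150 143 149 157 164 168 168 161 150 147 148 144 141
 145 145 136 136 146 153 169 178 179 180]
```

```bash
python3 -c "
from plant import manip
print(manip.job_done())"
```

```text
the job is handed in; nothing more can be done
None
```

All four empty bays are filled with cells of the matching make and the right polarity, each let go, and the job was handed in at about 31 s; the judge returned no verdict. Three were seen seated in the camera pictures; the last grey cell was checked from pixel values only, as my picture views were used up.

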